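# Sort carbon brushes through the gap gauge

## Task

Slide each of the three carbon brushes along the fence of the gap gauge and try it in the gap. Push those that go through right out of the gap and leave them standing in the run-out behind it; any brush that stops against the jaw is too thick: do not force it, but put it in the scrap tray. Leave the other things on the bench alone.

Things in the scene. Friction and masses are not known exactly. Their poses are not given: they have to be found in the camera images.
- gap_mouth (a point): mouth of the fixed steel gap gauge: point on top of its 10 mm thick bed where the fence face meets the plane of the jaw's front. Axes: +x square into the fence, +y the way brushes go through, z up. Thin brushes (32 mm) pass the 34 mm gap if flat along the fence; 36 mm ones stop at the jaw. A thin one standing askew or off the fence may catch the jaw too: press it to the fence, retry
- fence (a point): the gauge's fence: point on its face, level with the bed top, 80 mm before the jaw (gap_mouth y = -80 mm), same axes. Straight, face in the plane x = 0, 18 mm high over the bed, 18 mm thick, from gap_mouth y = -165 to +172 mm. The feed end of the bed is flat, open on the robot's side, and reaches to x = -165 mm for y = -165 to 0 mm. The brushes wait there in a close row
- jaw: fixed jaw of the gauge, a square-edged steel block on the bed, parallel to the fence. Origin and axes as gap_mouth; it fills x from -80 to -34 mm, y from 0 to 20 mm (the gap's length), z from 0 to 18 mm. The brushes stand 28 mm higher than jaw and fence, so they can be pushed or pinched above them
- run_out (a point): middle of the run-out behind the gap, on the bed (gap_mouth x = -25, y = 93 mm; same axes): a lane 50 mm wide between the fence and a 14 mm high rail, from gap_mouth y = 20 to 166 mm, closed by a 14 mm high end stop. It holds the brushes in a line; one may be pushed on by the next
- brush_a_mid (a point): carbon motor brush standing on the gauge bed: dark graphite block 50 mm long (its y), 46 mm high, 32 or 36 mm thick (its x: the size to check), 0.1 to 0.2 kg, flat copper terminal on top (50.5 mm over all), no lead. It takes 1 to 2 N to slide. Point: its centre, 23 mm over its underside. Neither name nor starting place tells thick from thin
- brush_b_mid (a point): carbon motor brush standing on the gauge bed: dark graphite block 50 mm long (its y), 46 mm high, 32 or 36 mm thick (its x: the size to check), 0.1 to 0.2 kg, flat copper terminal on top (50.5 mm over all), no lead. It takes 1 to 2 N to slide. Point: its centre, 23 mm over its underside. Neither name nor starting place tells thick from thin
- brush_c_mid (a point): carbon motor brush standing on the gauge bed: dark graphite block 50 mm long (its y), 46 mm high, 32 or 36 mm thick (its x: the size to check), 0.1 to 0.2 kg, flat copper terminal on top (50.5 mm over all), no lead. It takes 1 to 2 N to slide. Point: its centre, 23 mm over its underside. Neither name nor starting place tells thick from thin
- scrap_tray: fixed open grey steel tray for the too thick brushes, on the bench to the robot's right: 150 (x) x 130 (y) mm outside, 35 mm high, walls and floor about 4 mm. Origin: centre of its underside
- wire_spool: bystander: spool of copper winding wire, 72 mm diameter, 60 mm high, standing on the bench. Origin: centre of its underside
- grease_tin: bystander: closed grease tin, 64 mm diameter, 75 mm high. Origin: centre of its underside
- bearing: bystander: new ball bearing lying flat on the bench, 47 mm diameter, 14 mm high. Origin: centre of its underside
Mind the look-alikes: they are no part of the job. Leave any green look-alike of the part that bears brush_b_mid alone.

How it is judged:
By the outcome, as a careful person would: the job done as asked, in the order asked, and still so for the second after the job is handed in, with the robot touching nothing.
It also fails if it takes over 72 s, if anything falls off the work surface, if the arm or the gripper's body presses on something with over 40 N, if the wrist force passes 120 N, or if a joint passes its speed limit or range.

## Robot

A 7-joint arm with a two-finger parallel gripper is mounted at the origin on the work surface. World frame = base frame: x ahead of the robot, y to its left, z up, the work surface at z = 0. Lengths are in m, angles in rad, forces in N, time in s.
With the tool pointing down it reaches from about 0.425 to 0.925 m from the base axis. Payload 6.8 kg.
Tool frame: the origin (TCP) lies midway between the tips of the shut fingers; the grasp point (between the pads) lies 19 mm behind it; z points along the fingers, y is the direction in which the jaws open and shut (so a half turn about z gives the same grasp; the last joint's range is limited). The gripper opens to 88 mm and grips with 3 to 60 N. Pads are 20 mm wide; open, the fingers measure 115 mm over their backs; the gripper's body (75 mm by 178 mm) begins 61 mm behind the grasp point.
Start: joints at [-1.353, 0.477, 0.022, 1.555, -0.011, 1.109, -0.083], TCP at [0.216, 0.64, 0.223] pointing down, gripper open.
Joint ranges: [-2.96, 2.96], [-0.34, 2.1], [-1.41, 1.46], [0.24, 2.44], [-1.37, 4.51], [0.17, 1.92], [-2.96, 2.96]. Speed limits (rad/s): [2.39, 2.39, 3.14, 3.14, 3.14, 3.14, 3.14].

## Interface

Orientations are given as a unit quaternion [w, x, y, z].
In Python, from rig import bot gives the robot as it stands.
- The arm moves only by the tool servo_tool, never from a script. Its argument "increments" is one flat list of numbers, 5 for each row, row after row: the finger opening in cm, from 0 to 8.78, then the shift along the tool's x, y, z in cm, then the turn about the tool's z in rad. In form: [fingers, tx, ty, tz, yaw, fingers, tx, ty, tz, yaw, ...]. A call has 1 to 12 rows; each row is the pose to reach, as a shift and turn from the pose commanded when the call began, along the tool's axes at that moment; what a row does not reach only later rows make up. A row lasts 1/10 s, in which the tool goes at most 50 mm and 8.59 degrees, less where a joint would pass 70% of its speed; a pose out of reach is approached as far as the arm can. A call with a gripper value outside its range is refused whole. The fingers move at their own pace and stop on an object; "grip_force" is the grip in N (left out, the last holds). Time passes only in rows, so rows that repeat a pose let the fingers close. It gives the time, the measured TCP pose, the force and the opening at its end, in the units of the state.
- bot.sense(): the state, without advancing time (a new reading comes with each control period).
- bot.camera(name): name is "scene" or "side" or "wrist"; returns a dict with "image" (384x512x3 uint8, red, green, blue), "fx", "fy", "cx", "cy" (pixels), "rvec" (rotation vector, rad) and "tvec" (3), from world to camera coordinates, as OpenCV has them; the wrist camera has in their place "tool_from_camera" (4x4, takes a point from camera to tool coordinates, whose origin is the TCP and whose axes are the flange's). Camera axes: x right, y down, z forward; pixel columns grow to the right and rows downward; lengths in m; the calibration is good to about 2 mm. A picture is of the moment at which its call begins: read the wrist's pose just before it. There is no depth.
- bot.close_job(): hands the job in, once; it reports no verdict.
The state is a dict: "t": time; "joint_positions": joint angles; "dq": joint speeds; "tau": joint torques, N m; "eef_pos": TCP position; "ee_rot": TCP orientation; "force": force on the tool from outside, world axes, zero at the start; "moment": the same for the moment, N m; "grip_width": finger opening in m.
Only numpy, scipy, OpenCV 4.12 (cv2) and the standard library are available. Lean on these libraries where they do the work, as an engineer would, in place of code of your own. Each camera call takes 0.05 s, during which the arm holds its last target. There are 200 camera calls.

## Working session

There is one attempt and no reset: what is moved stays moved. The work goes in short steps, Python scripts to look and compute and a tool call to move; the robot and the scene stay as the last step left them, time stands still between calls to the robot, and variables do not carry over. Pictures are saved under pics/ and viewed, about 8 in all and at most 12, crops included, and the job is handed in when it is done.

Besides the shell and the picture viewer there is one more tool, called after ">>>" as a command line: name --argument value ..., lists and objects as JSON in quotes. servo_tool: Moves the arm, as the interface text tells. Its arguments: {"type":"object","properties":{"increments":{"type":"array"},"grip_force":{"type":"number"}},"required":["increments"]}

```bash
mkdir -p pics; ls
python3 - <<'E'
from rig import bot
import cv2,numpy as np
s=bot.sense();print({k:np.round(v,3) for k,v in s.items()})
for n in("scene","side","wrist"):
    c=bot.camera(n);cv2.imwrite(f"pics/{n}0.png",c["image"][:,:,::-1]);print(n,{k:np.round(v,4).tolist() for k,v in c.items() if k!="image"})
E
```

```text
pics
{'t': np.float64(0.0), 'joint_positions': array([-1.353,  0.478,  0.022,  1.556, -0.011,  1.109, -0.083]), 'dq': array([-0.001, -0.   , -0.002,  0.   ,  0.   , -0.   ,  0.001]), 'tau': array([ 1.0000e-03, -5.8284e+01,  1.5350e+00, -2.7260e+01, -5.4000e-02,
        1.7000e-02,  0.0000e+00]), 'eef_pos': array([0.216, 0.639, 0.222]), 'ee_rot': array([-0.   ,  0.162,  0.987, -0.001]), 'force': array([-0.399, -0.25 ,  0.627]), 'moment': array([ 0.005, -0.034,  0.017]), 'grip_width': np.float64(0.088)}
scene {'fx': 388.5049, 'fy': 388.5049, 'cx': 258.257, 'cy': 193.7786, 'rvec': [2.2394, 0.8421, -0.3482], 'tvec': [-0.4055, -0.2076, 1.4142]}
side {'fx': 370.7517, 'fy': 370.7517, 'cx': 257.3624, 'cy': 187.877, 'rvec': [0.3148, -2.8169, 1.128], 'tvec': [0.5182, 0.0998, 0.8298]}
wrist {'fx': 272.7714, 'fy': 272.7714, 'cx': 252.5542, 'cy': 195.3869, 'tool_from_camera': [[-0.0002, -0.9691, -0.2468, 0.0673], [1.0, -0.0003, 0.0004, -0.0003], [-0.0005, -0.2468, 0.9691, -0.162], [0.0, 0.0, 0.0, 1.0]]}
```

View pics/scene0.png

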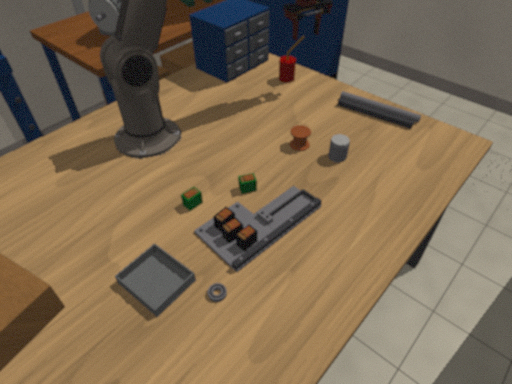

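View pics/side0.png

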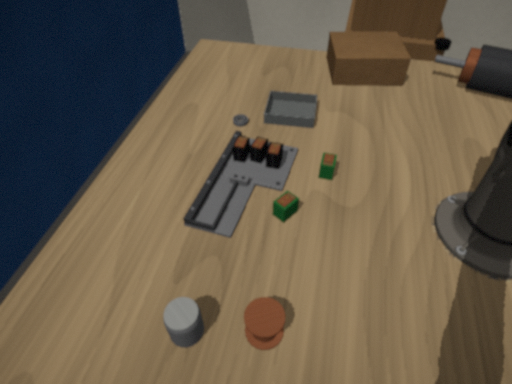

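The scene view shows the gauge at about (260,225), three copper-topped brushes at (224,216), (232,228) and (247,236), and the tray at (155,280). There are two green look-alikes at (192,198) and (248,183). Next I'll look at enlarged crops.

Run:
```python
import cv2,numpy as np
a=cv2.imread("pics/scene0.png")[170:275,180:330];b=cv2.imread("pics/side0.png")[125:240,180:310]
a=cv2.resize(a,None,fx=5,fy=5,interpolation=cv2.INTER_CUBIC);b=cv2.resize(b,None,fx=5,fy=5,interpolation=cv2.INTER_CUBIC)
cv2.imwrite("pics/a1.png",a);cv2.imwrite("pics/b1.png",b)
```

```text
(no output)
```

View pics/a1.png

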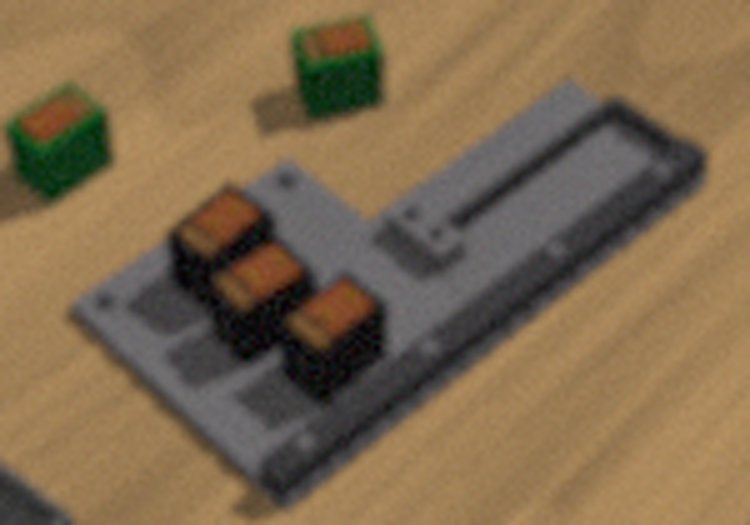

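View pics/b1.png

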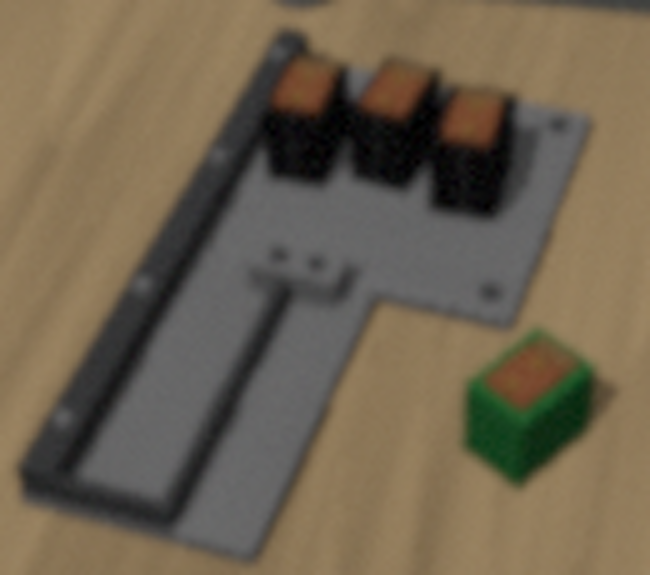

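Both crops agree. The fence is on the far side (+x) from the robot, feed runs towards world +y, and the brushes stand in a row square to the fence with their length along y. The bed corners are at about (75,312) and (287,160) in the scene crop. I'll work out a rough pose, then refine it with the wrist camera.

```bash
cat > h.py <<'E'
import cv2,numpy as np
from scipy.spatial.transform import Rotation as R
from rig import bot
def cam(n,save=None):
    s=bot.sense();c=bot.camera(n);K=np.array([[c["fx"],0,c["cx"]],[0,c["fy"],c["cy"]],[0,0,1]])
    if n=="wrist":
        T=np.eye(4);q=s["ee_rot"];T[:3,:3]=R.from_quat([q[1],q[2],q[3],q[0]]).as_matrix();T[:3,3]=s["eef_pos"]
        W=T@np.array(c["tool_from_camera"])
    else:
        M=np.eye(4);M[:3,:3]=cv2.Rodrigues(np.array(c["rvec"]))[0];M[:3,3]=c["tvec"];W=np.linalg.inv(M)
    if save: cv2.imwrite(save,c["image"][:,:,::-1])
    return c["image"],K,W
def ray(K,W,px,z):
    d=W[:3,:3]@np.linalg.inv(K)@np.array([px[0],px[1],1.]);o=W[:3,3];return (o+d*(z-o[2])/d[2])
def proj(K,W,p):
    c=np.linalg.inv(W)@np.append(p,1);u=K@c[:3];return u[:2]/u[2]
E
python3 - <<'E'
from h import *
for n,pts,off in (("scene",[("P(-165,-165)",75,312,.01),("P(-165,0)",287,160,.01),("far bed end, robot side",570,82,.01),("fence feed end top in",262,468,.028),("br1",225,220,.0605),("br2",262,280,.0605),("br3",335,315,.0605),("g1",57,117,.0505),("g2",337,40,.0505)],(180,170)),("side",[("P(-165,-165)",590,118,.01),("P(-165,0)",508,326,.01),("far bed end",255,560,.01),("fence feed end",282,40,.028),("br1",475,118,.0605),("br2",397,90,.0605),("br3",308,85,.0605)],(180,125))):
    I,K,W=cam(n)
    for l,u,v,z in pts: print(n,l,np.round(ray(K,W,(off[0]+u/5-.4,off[1]+v/5-.4),z),4))
I,K,W=cam("scene")
for l,u,v,z in [("tray l",117,281,.035),("tray t",154,247,.035),("tray r",195,276,.035),("tray b",156,313,.035),("bearing",217,292,.014),("spool",300,132,.06),("tin",340,140,.075)]: print(l,np.round(ray(K,W,(u,v),z),4))
E
```

```text
scene P(-165,-165) [ 0.4688 -0.1899  0.01  ]
scene P(-165,0) [ 0.4776 -0.0265  0.01  ]
scene far bed end, robot side [0.565  0.1391 0.01  ]
scene fence feed end top in [ 0.6296 -0.2043  0.028 ]
scene br1 [ 0.5176 -0.1153  0.0605]
scene br2 [ 0.5628 -0.1328  0.0605]
scene br3 [ 0.6084 -0.1247  0.0605]
scene g1 [ 0.3796 -0.1168  0.0505]
scene g2 [0.4588 0.0401 0.0505]
side P(-165,-165) [ 0.4603 -0.1841  0.01  ]
side P(-165,0) [ 0.4759 -0.0193  0.01  ]
side far bed end [0.5589 0.1441 0.01  ]
side fence feed end [ 0.6372 -0.1925  0.028 ]
side br1 [ 0.5118 -0.1116  0.0605]
side br2 [ 0.5555 -0.1248  0.0605]
side br3 [ 0.6015 -0.1189  0.0605]
tray l [ 0.4575 -0.4303  0.035 ]
tray t [ 0.4433 -0.3061  0.035 ]
tray r [ 0.5906 -0.2949  0.035 ]
tray b [ 0.5967 -0.4205  0.035 ]
bearing [ 0.6533 -0.2828  0.014 ]
spool [0.4484 0.321  0.06  ]
tin [0.5851 0.3553 0.075 ]
```

>>> servo_tool --increments '[8.78, -62.5, -49.6, 0, -0.257, 8.78, -62.5, -49.6, 0, -0.257, 8.78, -62.5, -49.6, 0, -0.257, 8.78, -62.5, -49.6, 0, -0.257, 8.78, -62.5, -49.6, 0, -0.257, 8.78, -62.5, -49.6, 0, -0.257, 8.78, -62.5, -49.6, 0, -0.257, 8.78, -62.5, -49.6, 0, -0.257, 8.78, -62.5, -49.6, 0, -0.257, 8.78, -62.5, -49.6, 0, -0.257, 8.78, -62.5, -49.6, 0, -0.257, 8.78, -62.5, -49.6, 0, -0.257]'

```text
t: 1.5
eef_pos: [0.5427, 0.1339, 0.2229]
ee_rot: [0.0, 0.034, 0.999, 0.0]
force: [0.7, 0.8, -0.5]
grip_width: 0.0875
```

>>> servo_tool --increments '[8.78, -11.8, -15.6, 0, 0, 8.78, -11.8, -15.6, 0, 0, 8.78, -11.8, -15.6, 0, 0, 8.78, -11.8, -15.6, 0, 0, 8.78, -11.8, -15.6, 0, 0, 8.78, -11.8, -15.6, 0, 0, 8.78, -11.8, -15.6, 0, 0, 8.78, -11.8, -15.6, 0, 0]'

```text
t: 2.3
eef_pos: [0.6484, -0.0259, 0.2226]
ee_rot: [-0.0, 0.033, 0.999, 0.0]
force: [-0.9, 0.5, -0.4]
grip_width: 0.0879
```

Run:
```python
from h import *
s=bot.sense();print(s["eef_pos"],s["ee_rot"],np.abs(s["dq"]).max())
I,K,W=cam("wrist","pics/w1.png");print(W.round(3).tolist())
```

```text
[ 0.64841956 -0.02586704  0.2226446 ] [-2.01719305e-04  3.29935093e-02  9.99455422e-01  4.97591203e-04] 0.0043348845056322425
[[0.066, 0.967, 0.246, 0.581], [0.998, -0.064, -0.015, -0.022], [0.001, 0.247, -0.969, 0.385], [0.0, 0.0, 0.0, 1.0]]
```

View pics/w1.png

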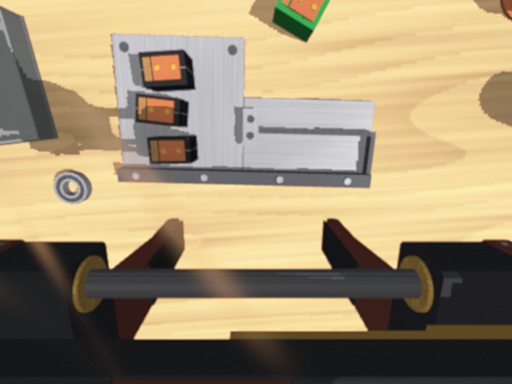

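The wrist view shows the whole gauge. The robot-side bed edge is at row 37, the outer edge of the fence top at row 185 and the bed step at column 244. The brush tops are at about (167,68), (161,109) and (173,150). I'll measure these with sub-pixel edges and colour masks.

```bash
cat >> h.py <<'E'
def line(pts,K,W,z):
    P=np.array([ray(K,W,p,z)[:2] for p in pts]);vx,vy,x,y=cv2.fitLine(P.astype(np.float32),cv2.DIST_HUBER,0,.001,.001).ravel();return np.array([x,y]),np.array([vx,vy]),P
def tops(I,K,W,z=.0605):
    h=cv2.cvtColor(I,cv2.COLOR_RGB2HSV);m=cv2.inRange(h,(3,140,70),(16,255,255));m=cv2.morphologyEx(m,cv2.MORPH_CLOSE,np.ones((3,3)))
    out=[]
    for c in cv2.findContours(m,0,2)[0]:
        if cv2.contourArea(c)>60:
            P=np.array([ray(K,W,p,z)[:2]*1000 for p in c[:,0]],np.float32);r=cv2.minAreaRect(P);out.append((cv2.boundingRect(c),np.round(r[0],1),np.round(r[1],1),round(r[2],1)))
    return out
E
python3 - <<'E'
from h import *
I,K,W=cam("wrist");I=cv2.cvtColor(I,cv2.COLOR_RGB2HSV);S=cv2.GaussianBlur(I[:,:,1],(3,3),0).astype(float);V=cv2.GaussianBlur(I[:,:,2],(3,3),0).astype(float)
def edge(a,lo,hi):
    g=np.abs(np.diff(a[lo:hi]));i=g.argmax();w=g[max(i-2,0):i+3];return lo+.5+(w*np.arange(max(i-2,0),max(i-2,0)+len(w))).sum()/w.sum()
rob=[(c,edge(S[:,c],25,48)) for c in range(125,235,5)]
fen=[(c,edge(S[:,c],174,198)) for c in range(125,365,8)]
step=[(edge(S[r],232,258),r) for r in range(50,92,4)]
left=[(edge(S[r],103,126),r) for r in range(50,100,5)]
end=[(edge(S[r],360,385),r) for r in range(105,170,5)]
for n,p,z in(("rob",rob,.01),("fenceouter",fen,.028),("step",step,.01),("left",left,.01),("end",end,.01)):
    o,d,P=line(p,K,W,z);r=(P-o)@np.array([-d[1],d[0]]);print(n,o.round(4),d.round(4),"rms mm",(r.std()*1000).round(2))
for c in(140,215,300): print(c,V[150:195,c].astype(int).tolist())
for t in tops(*cam("wrist")): print(t)
E
```

```text
rob [ 0.4655 -0.1225] [0.0928 0.9957] rms mm 0.08
fenceouter [ 0.6509 -0.0842] [0.0936 0.9956] rms mm 0.23
step [ 0.5107 -0.0278] [ 0.9959 -0.0903] rms mm 0.08
left [ 0.5042 -0.1924] [ 0.9958 -0.0918] rms mm 0.21
end [0.6016 0.1391] [1.     0.0057] rms mm 1.52
140 [128, 129, 131, 135, 146, 165, 183, 192, 194, 195, 195, 196, 193, 182, 165, 152, 143, 135, 133, 138, 144, 146, 147, 149, 152, 155, 157, 156, 154, 152, 156, 175, 209, 236, 245, 245, 244, 244, 244, 245, 246, 246, 246, 246, 244]
215 [194, 194, 194, 194, 193, 193, 193, 193, 193, 193, 193, 193, 193, 193, 188, 170, 142, 118, 97, 76, 71, 86, 100, 105, 106, 106, 106, 106, 105, 105, 105, 105, 116, 155, 210, 243, 251, 250, 249, 248, 245, 243, 242, 242, 243]
300 [202, 201, 200, 199, 199, 201, 203, 205, 205, 205, 207, 208, 206, 205, 206, 208, 204, 184, 149, 120, 99, 79, 73, 85, 100, 106, 107, 107, 107, 107, 107, 107, 107, 106, 111, 139, 189, 231, 246, 246, 246, 246, 246, 245, 244]
((159, 140, 27, 22), array([ 603.2, -118.1]), array([30.6, 24.5]), 86.2)
((147, 98, 28, 25), array([ 556.8, -125.1]), array([30.6, 24.7]), 80.0)
((151, 54, 31, 27), array([ 512.9, -112.5]), array([31.2, 25.1]), 89.3)
((501, 0, 11, 18), array([480.4, 250.5]), array([18.4, 10.1]), 9.4)
((290, 0, 34, 21), array([461.9,  41.6]), array([28.7, 21.8]), 59.2)
```

>>> servo_tool --increments '[8.78, 3.92, -9.9, 6, 0.027, 8.78, 3.92, -9.9, 12, 0.027, 8.78, 3.92, -9.9, 12, 0.027, 8.78, 3.92, -9.9, 12, 0.027, 8.78, 3.92, -9.9, 16, 0.027, 8.78, 3.92, -9.9, 19.2, 0.027, 8.78, 3.92, -9.9, 19.2, 0.027, 8.78, 3.92, -9.9, 19.2, 0.027]' --grip_force 10

```text
t: 3.25
eef_pos: [0.6041, -0.1231, 0.0318]
ee_rot: [0.0, 0.047, 0.999, 0.0]
force: [-0.4, 0.2, 0.9]
grip_width: 0.0878
```

Run:
```python
from h import *
s=bot.sense();print(s["eef_pos"],s["ee_rot"])
I,K,W=cam("wrist","pics/w2.png")
```

```text
[ 0.60413525 -0.12312559  0.03177177] [3.95368803e-04 4.72796448e-02 9.98881591e-01 2.12384370e-04]
```

View pics/w2.png

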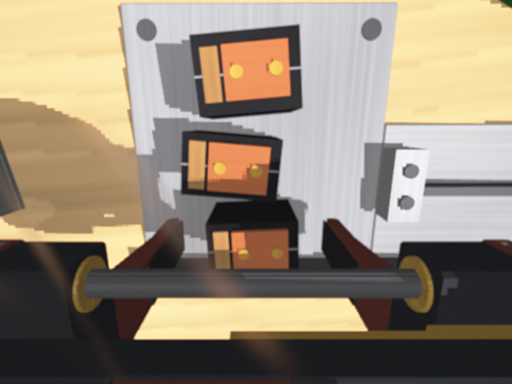

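The fingers straddle the fence-side brush, which is centred at about column 252, and its neighbours are clear. Now I'll close on it.

>>> servo_tool --increments '[4, 0, 0, 0, 0, 4, 0, 0, 0, 0, 4, 0, 0, 0, 0, 4, 0, 0, 0, 0, 4, 0, 0, 0, 0, 4, 0, 0, 0, 0]' --grip_force 10

```text
t: 3.9
eef_pos: [0.6031, -0.124, 0.0309]
ee_rot: [0.0, 0.048, 0.999, 0.0]
force: [-0.8, 1.2, 2.3]
grip_width: 0.0504
```

>>> servo_tool --increments '[4, -0.35, 0, 0, 0, 4, -0.7, 0, 0, 0, 4, -0.75, 0, 0, 0, 4, -0.8, 0, 0, 0, 4, -0.8, 0, 0, 0]'

```text
t: 4.4
eef_pos: [0.6097, -0.1249, 0.0309]
ee_rot: [-0.001, 0.048, 0.999, 0.0]
force: [-4.5, 0.8, 8.2]
grip_width: 0.0506
```

>>> servo_tool --increments '[4, -0.1, 0, 0, 0, 4, -0.2, 0, 0, 0, 4, -0.2, 0, 0, 0]'

```text
t: 4.7
eef_pos: [0.6117, -0.1252, 0.0309]
ee_rot: [-0.001, 0.048, 0.999, 0.0]
force: [-5.0, 0.7, 7.1]
grip_width: 0.0501
```

>>> servo_tool --increments '[4, -0.1, 0, 0, 0, 4, -0.2, 0, 0, 0, 4, -0.2, 0, 0, 0]'

```text
t: 5.0
eef_pos: [0.6138, -0.1254, 0.0309]
ee_rot: [-0.001, 0.048, 0.999, 0.0]
force: [-4.1, 1.6, 6.7]
grip_width: 0.05
```

>>> servo_tool --increments '[4, -0.1, 0, 0, 0, 4, -0.1, 0, 0, 0]'

```text
t: 5.2
eef_pos: [0.6147, -0.1255, 0.0309]
ee_rot: [-0.001, 0.048, 0.999, 0.0]
force: [-3.9, 0.0, 6.8]
grip_width: 0.0506
```

>>> servo_tool --increments '[4, -0.1, 0, 0, 0, 4, -0.1, 0, 0, 0]'

```text
t: 5.4
eef_pos: [0.6154, -0.1255, 0.0308]
ee_rot: [-0.002, 0.048, 0.999, 0.0]
force: [-5.4, 1.2, 8.0]
grip_width: 0.0502
```

>>> servo_tool --increments '[4, -0.1, 0, 0, 0, 4, -0.1, 0, 0, 0]'

```text
t: 5.6
eef_pos: [0.616, -0.1254, 0.0307]
ee_rot: [-0.002, 0.048, 0.999, 0.0]
force: [-5.7, 0.8, 9.1]
grip_width: 0.0502
```

>>> servo_tool --increments '[4, -0.1, 0, 0, 0, 4, -0.1, 0, 0, 0]'

```text
t: 5.8
eef_pos: [0.6163, -0.1254, 0.0307]
ee_rot: [-0.003, 0.048, 0.999, 0.0]
force: [-7.5, 1.3, 10.5]
grip_width: 0.0499
```

>>> servo_tool --increments '[4, 0, 0.8, 0, 0, 4, 0, 1.6, 0, 0, 4, 0, 2.4, 0, 0, 4, 0, 3.2, 0, 0, 4, 0, 4.0, 0, 0, 4, 0, 4.5, 0, 0, 4, 0, 5.0, 0, 0, 4, 0, 5.0, 0, 0]'

```text
t: 6.6
eef_pos: [0.6206, -0.0798, 0.0306]
ee_rot: [-0.003, 0.049, 0.999, -0.002]
force: [-8.4, -6.3, 8.9]
grip_width: 0.05
```

>>> servo_tool --increments '[4, 0, 0.2, 0, 0, 4, 0, 0.4, 0, 0, 4, 0, 0.6, 0, 0, 4, 0, 0.8, 0, 0, 4, 0, 1.0, 0, 0]'

```text
t: 7.1
eef_pos: [0.6214, -0.0712, 0.0307]
ee_rot: [-0.003, 0.05, 0.999, -0.002]
force: [-9.2, -8.5, 9.3]
grip_width: 0.0499
```

>>> servo_tool --increments '[4, 0, 0.2, 0, 0, 4, 0, 0.4, 0, 0, 4, 0, 0.6, 0, 0]'

```text
t: 7.4
eef_pos: [0.6219, -0.0653, 0.0307]
ee_rot: [-0.003, 0.05, 0.999, -0.003]
force: [-8.8, -9.3, 9.1]
grip_width: 0.0494
```

>>> servo_tool --increments '[4, 0, 0.2, 0, 0, 4, 0, 0.3, 0, 0, 4, 0, 0.4, 0, 0]'

```text
t: 7.7
eef_pos: [0.6223, -0.0614, 0.0307]
ee_rot: [-0.003, 0.05, 0.999, -0.003]
force: [-9.3, -9.5, 9.7]
grip_width: 0.05
```

>>> servo_tool --increments '[4, 0, 0.2, 0, 0, 4, 0, 0.3, 0, 0, 4, 0, 0.4, 0, 0]'

```text
t: 8.0
eef_pos: [0.6226, -0.0575, 0.0307]
ee_rot: [-0.003, 0.05, 0.999, -0.003]
force: [-9.7, -8.7, 9.8]
grip_width: 0.0502
```

>>> servo_tool --increments '[4, 0, 0.2, 0, 0, 4, 0, 0.4, 0, 0, 4, 0, 0.6, 0, 0]'

```text
t: 8.3
eef_pos: [0.6231, -0.0516, 0.0307]
ee_rot: [-0.003, 0.05, 0.999, -0.003]
force: [-8.8, -10.2, 10.7]
grip_width: 0.0499
```

>>> servo_tool --increments '[4, 0, 0.3, 0, 0, 4, 0, 0.6, 0, 0, 4, 0, 0.9, 0, 0, 4, 0, 1.2, 0, 0]'

```text
t: 8.7
eef_pos: [0.6242, -0.0398, 0.0306]
ee_rot: [-0.003, 0.05, 0.999, -0.003]
force: [-9.8, -9.9, 10.3]
grip_width: 0.0501
```

>>> servo_tool --increments '[4, 0, 0.8, 0, 0, 4, 0, 1.8, 0, 0, 4, 0, 2.8, 0, 0, 4, 0, 3.8, 0, 0, 4, 0, 4.8, 0, 0, 4, 0, 5.8, 0, 0, 4, 0, 6.8, 0, 0, 4, 0, 7.8, 0, 0, 4, 0, 8.8, 0, 0, 4, 0, 9.8, 0, 0, 4, 0, 10.8, 0, 0, 4, 0, 11.8, 0, 0]'

```text
t: 9.9
eef_pos: [0.6354, 0.077, 0.0305]
ee_rot: [-0.004, 0.05, 0.999, -0.004]
force: [-10.7, -12.0, 13.1]
grip_width: 0.0496
```

>>> servo_tool --increments '[4, 0, 0.4, 0, 0, 4, 0, 0.8, 0, 0, 4, 0, 0.8, 0, 0, 4, 0.3, 0.8, 0, 0]'

```text
t: 10.3
eef_pos: [0.6359, 0.0889, 0.0304]
ee_rot: [-0.001, 0.049, 0.999, -0.001]
force: [0.3, -0.5, -1.4]
grip_width: 0.0499
```

>>> servo_tool --increments '[4, 0, 0.3, 0, 0, 4, 0, 0.6, 0, 0, 4, 0, 0.6, 0, 0, 6.2, 0, 0.6, 0, 0, 6.2, 0, 0.6, 0, 0, 6.2, 0, 0.6, 0, 0, 6.2, 0, 0.6, -3, 0, 6.2, 0, 0.6, -6, 0, 6.2, 0, 0.6, -6, 0]'

```text
t: 11.2
eef_pos: [0.6404, 0.0978, 0.0949]
ee_rot: [0.004, 0.048, 0.999, 0.001]
force: [1.2, 0.6, 0.7]
grip_width: 0.0621
```

```bash
cat >> h.py <<'E'
U=np.array([.9957,-.0925]);V=np.array([.0925,.9957])
def g(p): p=np.array(p);return np.array([p[:2]@U*1000-638.9,p[:2]@V*1000-19.8]).round(1)
E
python3 - <<'E'
from h import *
s=bot.sense();print(s["eef_pos"],s["ee_rot"],g(s["eef_pos"]),s["grip_width"])
for n in("scene","side"):
  for t in tops(*cam(n)): print(n,t,g(t[1]/1000))
E
```

```text
[0.64042497 0.09782791 0.09486632] [0.00352722 0.0481132  0.99883515 0.00100742] [-10.3 136.8] 0.062075847562532656
scene ((0, 254, 63, 115), array([ 354.8, -587.5]), array([127.1, 308.9]), 66.3) [-231.3 -572. ]
scene ((290, 125, 11, 26), array([452.6, 286.9]), array([ 34.3, 138.8]), 37.0) [-214.8  307.7]
scene ((279, 57, 11, 26), array([122.4, 623.1]), array([ 38.5, 217.2]), 45.7) [-574.7  611.9]
scene ((160, 44, 33, 30), array([-289.1,  398. ]), array([135. , 264.5]), 48.1) [-963.6  349.7]
scene ((31, 12, 81, 60), array([-759.6,  240.1]), array([318.8, 632.5]), 84.8) [-1417.4   149. ]
scene ((161, 0, 61, 45), array([-569.7,  717.2]), array([255.5, 576.6]), 37.0) [-1272.5   641.6]
side ((245, 298, 40, 51), array([441.1, 337.9]), array([67.3, 87.1]), 12.8) [-231.   357.4]
side ((194, 197, 14, 13), array([636.3, 105.4]), array([35.4, 24.1]), 89.5) [-15.1 144. ]
side ((278, 195, 14, 11), array([455.4,  56.4]), array([28.3, 21. ]), 56.5) [-190.7   78.5]
side ((461, 49, 20, 29), array([ -43.5, -685.7]), array([222.2,  30.6]), 71.6) [-618.8 -706.6]
```

The first brush passed as thin and stands in the run-out at about y = 137 mm. Next is the middle brush.

>>> servo_tool --increments '[8.78, 6.2, -23.4, 0, 0, 8.78, 6.2, -23.4, 0, 0, 8.78, 6.2, -23.4, 0, 0, 8.78, 6.2, -23.4, 0, 0, 8.78, 6.2, -23.4, 0, 0, 8.78, 6.2, -23.4, 0, 0, 8.78, 6.2, -23.4, 0, 0, 8.78, 6.2, -23.4, 3, 0, 8.78, 6.2, -23.4, 6.4, 0, 8.78, 6.2, -23.4, 6.4, 0, 8.78, 6.2, -23.4, 6.4, 0]'

```text
t: 12.4
eef_pos: [0.5532, -0.1278, 0.0262]
ee_rot: [-0.001, 0.047, 0.999, 0.0]
force: [0.3, -0.6, 0.6]
grip_width: 0.0877
```

>>> servo_tool --increments '[4, 0, 0, 0, 0, 4, 0, 0, 0, 0, 4, 0, 0, 0, 0, 4, 0, 0, 0, 0, 4, 0, 0, 0, 0, 4, 0, 0, 0, 0, 4, 0, 0, 0, 0]'

```text
t: 13.1
eef_pos: [0.5535, -0.1294, 0.027]
ee_rot: [0.0, 0.048, 0.999, 0.0]
force: [-2.0, 0.5, 5.5]
grip_width: 0.051
```

Run:
```python
from h import *
s=bot.sense();print(s["eef_pos"],s["ee_rot"],g(s["eef_pos"]),s["grip_width"])
I,K,W=cam("wrist","pics/w3.png")
```

```text
[ 0.55350354 -0.12938805  0.02703982] [2.41739550e-04 4.79022852e-02 9.98851995e-01 6.21201622e-05] [-75.8 -97.4] 0.05101957457877799
```

View pics/w3.png

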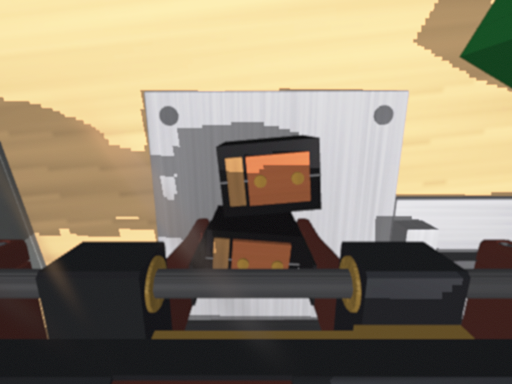

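The grip holds the brush squarely but sits 3 mm off-centre, and the tips are just below the fence top. I'll re-grip higher and centred, then slide to the fence.

>>> servo_tool --increments '[6.5, 0, 0, 0, 0, 6.5, 0, 0, 0, 0, 6.5, -0.3, 0, -0.5, 0, 6.5, -0.3, 0, -0.5, 0, 4, -0.3, 0, -0.5, 0, 4, -0.3, 0, -0.5, 0, 4, -0.3, 0, -0.5, 0, 4, -0.3, 0, -0.5, 0]'

```text
t: 13.95
eef_pos: [0.5562, -0.1297, 0.0316]
ee_rot: [-0.0, 0.048, 0.999, 0.0]
force: [-0.1, -0.2, -0.6]
grip_width: 0.0515
```

>>> servo_tool --increments '[4, -0.6, 0, 0, 0, 4, -1.2, 0, 0, 0, 4, -1.8, 0, 0, 0, 4, -2.4, 0, 0, 0, 4, -3.0, 0, 0, 0, 4, -3.6, 0, 0, 0, 4, -4.2, 0, 0, 0, 4, -4.8, 0, 0, 0, 4, -5.0, 0, 0, 0, 4, -5.0, 0, 0, 0]'

```text
t: 14.95
eef_pos: [0.6067, -0.1345, 0.0316]
ee_rot: [0.0, 0.048, 0.999, -0.0]
force: [0.4, 0.2, -1.4]
grip_width: 0.0508
```

>>> servo_tool --increments '[4, -0.1, 0, 0, 0, 4, -0.2, 0, 0, 0, 4, -0.3, 0, 0, 0, 4, -0.3, 0, 0, 0]'

```text
t: 15.35
eef_pos: [0.6091, -0.1347, 0.0316]
ee_rot: [0.0, 0.048, 0.999, -0.0]
force: [-0.1, -0.5, -1.0]
grip_width: 0.0509
```

>>> servo_tool --increments '[4, -0.1, 0, 0, 0, 4, -0.2, 0, 0, 0, 4, -0.2, 0, 0, 0]'

```text
t: 15.65
eef_pos: [0.6113, -0.1349, 0.0316]
ee_rot: [0.0, 0.048, 0.999, -0.0]
force: [0.1, -0.1, -1.0]
grip_width: 0.0509
```

>>> servo_tool --increments '[4, -0.1, 0, 0, 0, 4, -0.2, 0, 0, 0, 4, -0.2, 0, 0, 0]'

```text
t: 15.95
eef_pos: [0.6126, -0.1351, 0.0316]
ee_rot: [-0.0, 0.048, 0.999, 0.0]
force: [-2.3, 0.5, 1.1]
grip_width: 0.0508
```

>>> servo_tool --increments '[4, -0.1, 0, 0, 0, 4, -0.2, 0, 0, 0, 4, -0.2, 0, 0, 0]'

```text
t: 16.25
eef_pos: [0.6144, -0.1357, 0.0316]
ee_rot: [-0.0, 0.048, 0.999, -0.0]
force: [-5.4, -0.0, 4.1]
grip_width: 0.0499
```

>>> servo_tool --increments '[4, -0.1, 0, 0.05, 0, 4, -0.2, 0, 0.1, 0, 4, -0.2, 0, 0.1, 0]'

```text
t: 16.55
eef_pos: [0.6163, -0.1362, 0.0313]
ee_rot: [-0.001, 0.048, 0.999, -0.0]
force: [-8.0, -0.0, 9.6]
grip_width: 0.0501
```

>>> servo_tool --increments '[4, 0, 0.8, 0, 0, 4, 0, 1.6, 0, 0, 4, 0, 2.4, 0, 0, 4, 0, 3.2, 0, 0, 4, 0, 4.0, 0, 0, 4, 0, 4.8, 0, 0, 4, 0, 5.5, 0, 0, 4, 0, 6.0, 0, 0, 4, 0, 6.0, 0, 0]'

```text
t: 17.45
eef_pos: [0.6215, -0.0792, 0.0312]
ee_rot: [-0.001, 0.049, 0.999, -0.002]
force: [-8.3, -6.8, 9.4]
grip_width: 0.0496
```

>>> servo_tool --increments '[4, 0, 0.2, 0, 0, 4, 0, 0.4, 0, 0, 4, 0, 0.6, 0, 0, 4, 0, 0.8, 0, 0, 4, 0, 1.0, 0, 0]'

```text
t: 17.95
eef_pos: [0.6223, -0.0708, 0.0313]
ee_rot: [-0.001, 0.05, 0.999, -0.002]
force: [-7.2, -8.5, 9.4]
grip_width: 0.05
```

>>> servo_tool --increments '[4, 0, 0.2, 0, 0, 4, 0, 0.4, 0, 0, 4, 0, 0.5, 0, 0]'

```text
t: 18.25
eef_pos: [0.6228, -0.0657, 0.0312]
ee_rot: [-0.001, 0.05, 0.999, -0.002]
force: [-8.6, -9.2, 10.0]
grip_width: 0.05
```

>>> servo_tool --increments '[4, 0, 0.2, 0, 0, 4, 0, 0.4, 0, 0, 4, 0, 0.4, 0, 0]'

```text
t: 18.55
eef_pos: [0.6232, -0.0615, 0.0313]
ee_rot: [-0.001, 0.049, 0.999, -0.002]
force: [-9.0, -8.5, 9.6]
grip_width: 0.0498
```

>>> servo_tool --increments '[4, 0, 0.2, 0, 0, 4, 0, 0.4, 0, 0, 4, 0, 0.4, 0, 0]'

```text
t: 18.85
eef_pos: [0.6236, -0.0576, 0.0313]
ee_rot: [-0.001, 0.05, 0.999, -0.002]
force: [-8.8, -8.6, 10.0]
grip_width: 0.0499
```

>>> servo_tool --increments '[4, 0, 0.2, 0, 0, 4, 0, 0.4, 0, 0, 4, 0, 0.4, 0, 0]'

```text
t: 19.15
eef_pos: [0.6239, -0.0536, 0.0312]
ee_rot: [-0.001, 0.05, 0.999, -0.002]
force: [-8.6, -7.9, 9.5]
grip_width: 0.0498
```

>>> servo_tool --increments '[4, 0, 0.2, 0, 0, 4, 0, 0.4, 0, 0, 4, 0, 0.4, 0, 0]'

```text
t: 19.45
eef_pos: [0.6243, -0.0496, 0.0313]
ee_rot: [-0.001, 0.05, 0.999, -0.002]
force: [-8.8, -8.5, 10.0]
grip_width: 0.05
```

The front is 13 mm past the jaw face with no rise in force, so this one is thin too. I'll push it out to y of about 60 mm.

>>> servo_tool --increments '[4, 0, 0.6, 0, 0, 4, 0, 1.2, 0, 0, 4, 0, 1.8, 0, 0, 4, 0, 2.6, 0, 0, 4, 0, 3.4, 0, 0, 4, 0, 4.2, 0, 0, 4, 0, 5.0, 0, 0, 4, 0, 5.8, 0, 0, 4, 0, 6.6, 0, 0, 4, 0, 7.3, 0, 0, 4, 0, 7.3, 0, 0, 4, 0.3, 7.3, 0, 0]'

```text
t: 20.65
eef_pos: [0.6307, 0.0262, 0.0312]
ee_rot: [0.001, 0.049, 0.999, -0.001]
force: [0.7, -0.5, 0.4]
grip_width: 0.0501
```

Run:
```python
from h import *
s=bot.sense();print(s["eef_pos"],s["ee_rot"],g(s["eef_pos"]),s["grip_width"],s["force"])
```

```text
[0.63070104 0.02623904 0.03119573] [ 1.24927806e-03  4.88464518e-02  9.98805293e-01 -6.70374573e-04] [-13.3  64.7] 0.05007542757194365 [ 0.66021206 -0.54657681  0.38283568]
```

>>> servo_tool --increments '[6.2, 0, 0, 0, 0, 6.2, 0, 0, 0, 0, 6.2, 0, 0, 0, 0, 6.2, 0, 0, -3, 0, 6.2, 0, 0, -6, 0, 8.78, 5, -7, -6, 0, 8.78, 10.4, -15.4, -6, 0, 8.78, 10.4, -15.4, -6, 0, 8.78, 10.4, -15.4, -6, 0, 8.78, 10.4, -15.4, -6, 0]'

```text
t: 21.65
eef_pos: [0.508, -0.12, 0.0908]
ee_rot: [-0.001, 0.052, 0.999, -0.001]
force: [0.2, -0.1, 0.5]
grip_width: 0.0874
```

>>> servo_tool --increments '[8.78, 0, 0, 3, 0, 8.78, 0, 0, 5.9, 0, 8.78, 0, 0, 5.9, 0, 8.78, 0, 0, 5.9, 0]'

```text
t: 22.05
eef_pos: [0.5119, -0.1147, 0.0317]
ee_rot: [-0.0, 0.047, 0.999, 0.0]
force: [0.1, -0.0, 1.1]
grip_width: 0.0879
```

Run:
```python
from h import *
s=bot.sense();print(s["eef_pos"],s["ee_rot"],g(s["eef_pos"]),s["grip_width"],s["force"])
I,K,W=cam("wrist","pics/w4.png")
```

```text
[ 0.51185113 -0.11470178  0.03171961] [-3.18276823e-04  4.74819912e-02  9.98872038e-01  1.01154563e-04] [-118.6  -86.7] 0.08786079425091105 [ 0.10007952 -0.02568185  1.1248506 ]
```

View pics/w4.png

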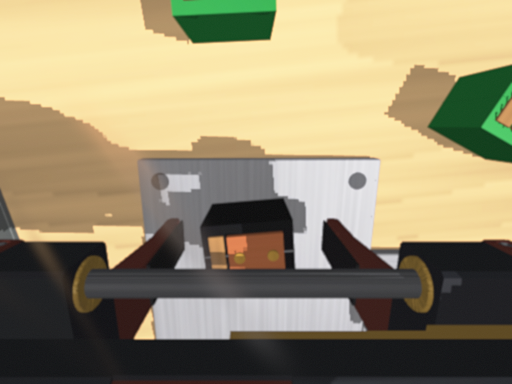

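The last brush is centred between the fingers, and the green blocks are clear. I'll close and slide it to the fence.

>>> servo_tool --increments '[4, 0, 0, 0, 0, 4, 0, 0, 0, 0, 4, 0, 0, 0, 0, 4, 0, 0, 0, 0, 4, 0, 0, 0, 0, 4, 0, 0, 0, 0, 4, 0, 0, 0, 0]'

```text
t: 22.8
eef_pos: [0.5115, -0.1155, 0.0319]
ee_rot: [0.0, 0.048, 0.999, -0.0]
force: [-1.5, -0.3, 4.3]
grip_width: 0.0508
```

>>> servo_tool --increments '[4, -0.6, 0, 0, 0, 4, -1.4, 0, 0, 0, 4, -2.2, 0, 0, 0, 4, -3.0, 0, 0, 0, 4, -3.8, 0, 0, 0, 4, -4.6, 0, 0, 0, 4, -5.4, 0, 0, 0, 4, -6.2, 0, 0, 0, 4, -7.0, 0, 0, 0, 4, -7.8, 0, 0, 0, 4, -8.6, 0, 0, 0, 4, -8.8, 0, 0, 0]'

```text
t: 24.0
eef_pos: [0.5989, -0.1237, 0.0316]
ee_rot: [-0.001, 0.048, 0.999, 0.0]
force: [-6.5, 0.3, 9.7]
grip_width: 0.05
```

>>> servo_tool --increments '[4, -0.1, 0, 0, 0, 4, -0.3, 0, 0, 0, 4, -0.4, 0, 0, 0, 4, -0.4, 0, 0, 0]'

```text
t: 24.4
eef_pos: [0.6019, -0.124, 0.0316]
ee_rot: [-0.001, 0.048, 0.999, 0.0]
force: [-3.4, 0.5, 4.9]
grip_width: 0.0498
```

>>> servo_tool --increments '[4, -0.1, 0, 0, 0, 4, -0.2, 0, 0, 0, 4, -0.3, 0, 0, 0]'

```text
t: 24.7
eef_pos: [0.6045, -0.1243, 0.0316]
ee_rot: [-0.001, 0.048, 0.999, 0.0]
force: [-4.7, 0.6, 6.2]
grip_width: 0.0505
```

>>> servo_tool --increments '[4, -0.1, 0, 0, 0, 4, -0.2, 0, 0, 0, 4, -0.2, 0, 0, 0]'

```text
t: 25.0
eef_pos: [0.6068, -0.1245, 0.0316]
ee_rot: [-0.001, 0.048, 0.999, 0.0]
force: [-3.8, -0.1, 4.9]
grip_width: 0.0502
```

>>> servo_tool --increments '[4, -0.1, 0, 0, 0, 4, -0.2, 0, 0, 0, 4, -0.2, 0, 0, 0]'

```text
t: 25.3
eef_pos: [0.6088, -0.1247, 0.0316]
ee_rot: [-0.001, 0.048, 0.999, 0.0]
force: [-4.0, 0.7, 5.0]
grip_width: 0.0504
```

>>> servo_tool --increments '[4, -0.1, 0, 0, 0, 4, -0.2, 0, 0, 0, 4, -0.2, 0, 0, 0]'

```text
t: 25.6
eef_pos: [0.6108, -0.1249, 0.0316]
ee_rot: [-0.001, 0.048, 0.999, 0.0]
force: [-4.4, -0.2, 5.2]
grip_width: 0.0501
```

>>> servo_tool --increments '[4, -0.1, 0, 0, 0, 4, -0.2, 0, 0, 0, 4, -0.2, 0, 0, 0]'

```text
t: 25.9
eef_pos: [0.6125, -0.1251, 0.0316]
ee_rot: [-0.001, 0.048, 0.999, 0.0]
force: [-5.0, 0.6, 7.6]
grip_width: 0.0503
```

>>> servo_tool --increments '[4, -0.1, 0, 0, 0, 4, -0.2, 0, 0, 0, 4, -0.2, 0, 0, 0]'

```text
t: 26.2
eef_pos: [0.6132, -0.125, 0.0314]
ee_rot: [-0.003, 0.048, 0.999, 0.001]
force: [-7.6, 1.2, 9.1]
grip_width: 0.0499
```

>>> servo_tool --increments '[4, -0.1, 0, 0, 0, 4, -0.1, 0, 0, 0]'

```text
t: 26.4
eef_pos: [0.6137, -0.125, 0.0313]
ee_rot: [-0.003, 0.048, 0.999, 0.001]
force: [-8.4, 1.2, 9.6]
grip_width: 0.0503
```

>>> servo_tool --increments '[4, 0, 0.8, 0, 0, 4, 0, 1.6, 0, 0, 4, 0, 2.4, 0, 0, 4, 0, 3.2, 0, 0, 4, 0, 4.0, 0, 0, 4, 0, 4.5, 0, 0, 4, 0, 5.0, 0, 0, 4, 0, 5.0, 0, 0]'

```text
t: 27.2
eef_pos: [0.6179, -0.0794, 0.0313]
ee_rot: [-0.003, 0.049, 0.999, -0.002]
force: [-9.3, -6.4, 8.3]
grip_width: 0.05
```

>>> servo_tool --increments '[4, 0, 0.2, 0, 0, 4, 0, 0.4, 0, 0, 4, 0, 0.6, 0, 0, 4, 0, 0.8, 0, 0, 4, 0, 1.0, 0, 0]'

```text
t: 27.7
eef_pos: [0.6187, -0.0708, 0.0313]
ee_rot: [-0.003, 0.05, 0.999, -0.002]
force: [-10.3, -9.1, 8.6]
grip_width: 0.0499
```

>>> servo_tool --increments '[4, 0, 0.2, 0, 0, 4, 0, 0.4, 0, 0, 4, 0, 0.4, 0, 0]'

```text
t: 28.0
eef_pos: [0.6191, -0.0665, 0.0313]
ee_rot: [-0.003, 0.05, 0.999, -0.002]
force: [-10.0, -8.5, 9.3]
grip_width: 0.0501
```

>>> servo_tool --increments '[4, 0, 0.1, 0, 0, 4, 0, 0.2, 0, 0, 4, 0, 0.2, 0, 0]'

```text
t: 28.3
eef_pos: [0.6193, -0.0648, 0.0313]
ee_rot: [-0.003, 0.05, 0.999, -0.002]
force: [-10.6, -8.5, 9.4]
grip_width: 0.0497
```

>>> servo_tool --increments '[4, 0, 0.1, 0, 0, 4, 0, 0.2, 0, 0, 4, 0, 0.2, 0, 0]'

```text
t: 28.6
eef_pos: [0.6194, -0.0629, 0.0313]
ee_rot: [-0.003, 0.05, 0.999, -0.002]
force: [-9.4, -8.6, 9.2]
grip_width: 0.0502
```

>>> servo_tool --increments '[4, 0, 0.1, 0, 0, 4, 0, 0.2, 0, 0, 4, 0, 0.2, 0, 0]'

```text
t: 28.9
eef_pos: [0.6196, -0.0626, 0.0313]
ee_rot: [-0.003, 0.05, 0.999, -0.003]
force: [-9.8, -12.4, 8.0]
grip_width: 0.0496
```

>>> servo_tool --increments '[4, 0, 0.1, 0, 0, 4, 0, 0.2, 0, 0, 4, 0, 0.2, 0, 0]'

```text
t: 29.2
eef_pos: [0.6197, -0.0625, 0.0313]
ee_rot: [-0.003, 0.051, 0.999, -0.004]
force: [-9.0, -15.4, 8.9]
grip_width: 0.0503
```

It stopped at the jaw: 4 mm was commanded, it moved 0.4 mm, and the force rose. I'll back off, press it to the fence again and retry once.

>>> servo_tool --increments '[4, 0, -0.5, 0, 0, 4, 0, -1.0, 0, 0, 4, 0.2, -1.2, 0, 0, 4, 0, -1.2, 0, 0, 4, -0.15, -1.2, 0, 0, 4, -0.15, -1.2, 0, 0]'

```text
t: 29.8
eef_pos: [0.6207, -0.0648, 0.0309]
ee_rot: [-0.004, 0.048, 0.999, 0.001]
force: [-9.7, 2.8, 7.7]
grip_width: 0.0503
```

>>> servo_tool --increments '[4, 0, 0.2, 0, 0, 4, 0, 0.4, 0, 0, 4, 0, 0.6, 0, 0, 4, 0, 0.8, 0, 0, 4, 0, 0.8, 0, 0]'

```text
t: 30.3
eef_pos: [0.621, -0.0628, 0.031]
ee_rot: [-0.003, 0.05, 0.999, -0.002]
force: [-10.2, -7.8, 6.1]
grip_width: 0.0502
```

>>> servo_tool --increments '[4, 0, 0.15, 0, 0, 4, 0, 0.3, 0, 0, 4, 0, 0.4, 0, 0, 4, 0, 0.4, 0, 0]'

```text
t: 30.7
eef_pos: [0.6211, -0.0625, 0.031]
ee_rot: [-0.003, 0.051, 0.999, -0.004]
force: [-9.4, -14.8, 4.9]
grip_width: 0.0498
```

Same stop on the retry, so it is too thick. I'll back off, lift it and carry it to the tray.

>>> servo_tool --increments '[4, 0, -0.8, 0, 0, 4, 0.6, -1.8, 0, 0, 4, 1.2, -2.5, 0, 0, 4, 1.5, -2.5, 0, 0, 4, 1.5, -2.5, -2, 0, 4, 1.5, -2.5, -5, 0, 4, 1.5, -2.5, -9, 0, 4, 1.5, -2.5, -10, 0]' --grip_force 25

```text
t: 31.5
eef_pos: [0.6105, -0.0776, 0.1357]
ee_rot: [0.003, 0.048, 0.999, 0.0]
force: [0.2, -0.3, -2.2]
grip_width: 0.0499
```

Run:
```python
from h import *
s=bot.sense();print(s["eef_pos"],s["ee_rot"],g(s["eef_pos"]),s["grip_width"],s["force"])
I,K,W=cam("scene","pics/s5.png");a=cv2.imread("pics/s5.png")[165:320,105:335];cv2.imwrite("pics/s5c.png",cv2.resize(a,None,fx=3.4,fy=3.4,interpolation=cv2.INTER_CUBIC))
q=s["ee_rot"];M=R.from_quat([q[1],q[2],q[3],q[0]]).as_matrix();print(M.T@(np.array([.520,-.362,.13])-s["eef_pos"])*100)
```

```text
[ 0.61054355 -0.07758208  0.13569288] [3.39053754e-03 4.79391341e-02 9.98844501e-01 8.01229598e-05] [-23.8 -40.6] 0.049924728562044204 [ 0.15891526 -0.265851   -2.18436744]
[  6.29256776 -29.17844849   0.51257153]
```

View pics/s5c.png

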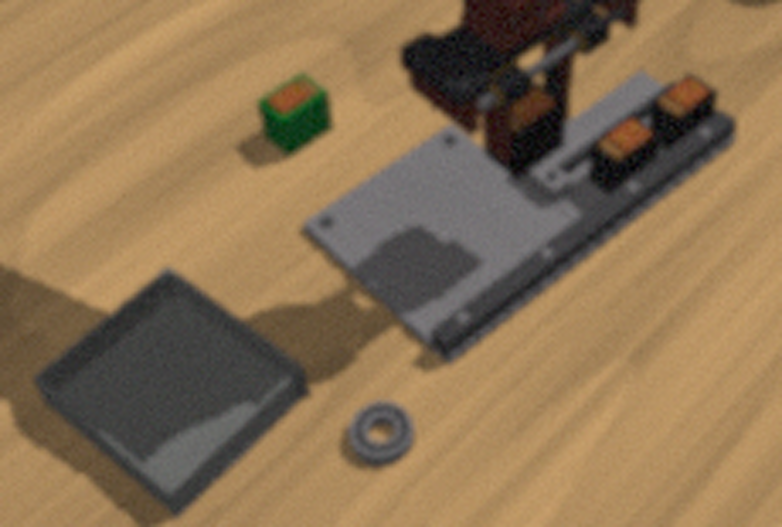

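The picture shows both thin brushes standing in the run-out at (625,140) and (687,95), beyond the jaw. The third is held in the air and the tray is empty. Now I'll carry it to the tray.

>>> servo_tool --increments '[4, 6.3, -29.2, 0, 0, 4, 6.3, -29.2, 0, 0, 4, 6.3, -29.2, 0, 0, 4, 6.3, -29.2, 0, 0, 4, 6.3, -29.2, 0, 0, 4, 6.3, -29.2, 0, 0, 4, 6.3, -29.2, 0, 0, 4, 6.3, -29.2, 0, 0, 4, 6.3, -29.2, 0, 0, 4, 6.3, -29.2, 0, 0]'

```text
t: 32.55
eef_pos: [0.5182, -0.3598, 0.1309]
ee_rot: [-0.0, 0.046, 0.999, 0.001]
force: [0.1, -0.1, -1.5]
grip_width: 0.05
```

Run:
```python
from h import *
s=bot.sense();print(s["eef_pos"],s["ee_rot"],s["grip_width"],s["force"])
I,K,W=cam("wrist","pics/w6.png")
print([proj(K,W,p).round(0) for p in([.4575,-.4303,.035],[.4433,-.3061,.035],[.5906,-.2949,.035],[.5967,-.4205,.035])])
```

```text
[ 0.51818295 -0.3597723   0.13085325] [-3.09265744e-04  4.64012699e-02  9.98922601e-01  6.81166047e-04] 0.050044069334613056 [ 0.07413863 -0.06913149 -1.53667144]
[array([171., 141.]), array([304., 112.]), array([321., 259.]), array([202., 274.])]
```

View pics/w6.png

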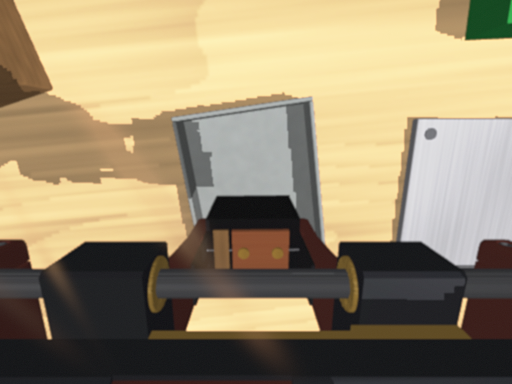

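The wrist view shows the tray's robot-side rim corners at (173,120) and (312,98), with its right edge running to (323,240). I'll use them to work out the tray centre.

Run:
```python
from h import *
I,K,W=cam("wrist");s=bot.sense()
a,b,c=[ray(K,W,p,.035)[:2] for p in((173,120),(312,98),(323,240))]
e=(b-a);print(a,b,c,np.linalg.norm(e));e/=np.linalg.norm(e);n=np.array([e[1],-e[0]]);C=(a+b)/2+.075*n;print("centre",C,"tray y dir",np.degrees(np.arctan2(e[0],e[1])))
q=s["ee_rot"];M=R.from_quat([q[1],q[2],q[3],q[0]]).as_matrix();print(M.T@(np.array([*C,.028])-s["eef_pos"])*100,np.degrees(np.arctan2(M[0,1],M[1,1])))
```

```text
[ 0.43918181 -0.42556456] [ 0.43196222 -0.29857646] [ 0.56999403 -0.29280931] 0.127193159182133
centre [ 0.5104511  -0.35781344] tray y dir -3.253906905634966
[ 0.78674148  0.17233866 10.33104267] 5.339898375780807
```

>>> servo_tool --increments '[4, 0.8, 0.2, 0, -0.14, 4, 0.8, 0.2, 3, -0.14, 4, 0.8, 0.2, 6, -0.14, 4, 0.8, 0.2, 8.5, -0.14, 4, 0.8, 0.2, 9.5, -0.14, 4, 0.8, 0.2, 10.2, -0.14, 4, 0.8, 0.2, 10.2, -0.14, 4, 0.8, 0.2, 10.2, -0.14]'

```text
t: 33.45
eef_pos: [0.5103, -0.3596, 0.0307]
ee_rot: [0.001, -0.022, 1.0, -0.0]
force: [-1.2, -0.3, -1.4]
grip_width: 0.0497
```

>>> servo_tool --increments '[4, 0, 0, 0.1, 0, 4, 0, 0, 0.2, 0, 4, 0, 0, 0.3, 0, 4, 0, 0, 0.3, 0]'

```text
t: 33.85
eef_pos: [0.5096, -0.3592, 0.0267]
ee_rot: [0.0, -0.022, 1.0, -0.0]
force: [-0.4, 0.1, -2.2]
grip_width: 0.0502
```

>>> servo_tool --increments '[4, 0, 0, 0.1, 0, 4, 0, 0, 0.15, 0, 6.2, 0, 0, 0.15, 0, 6.2, 0, 0, 0.15, 0, 6.2, 0, 0, 0.15, 0, 6.2, 0, 0, 0.15, 0, 6.2, 0, 0, -3, 0, 6.2, 0, 0, -8, 0, 6.2, 0, 0, -13, 0, 6.2, 0, 0, -16, 0, 6.2, 0, 0, -16, 0]'

```text
t: 34.95
eef_pos: [0.5119, -0.3612, 0.192]
ee_rot: [0.004, -0.022, 1.0, -0.002]
force: [0.3, -0.6, 0.4]
grip_width: 0.0617
```

>>> servo_tool --increments '[6.2, 10, 0, 0, 0, 6.2, 10, 0, 0, 0, 6.2, 10, 0, 0, 0, 6.2, 10, 0, 0, 0]'

```text
t: 35.35
eef_pos: [0.4084, -0.3636, 0.1862]
ee_rot: [-0.0, -0.021, 1.0, 0.0]
force: [0.1, 0.4, 0.6]
grip_width: 0.0621
```

Run:
```python
from h import *
s=bot.sense();print(s["eef_pos"],s["grip_width"],s["force"],s["t"])
I,K,W=cam("scene");J,_,_=cam("side")
a=cv2.resize(I[165:320,105:335],None,fx=2.6,fy=2.6,interpolation=cv2.INTER_CUBIC);b=cv2.resize(J[80:240,180:345],(415,403),interpolation=cv2.INTER_CUBIC)
o=np.zeros((600,800,3),np.uint8);a=cv2.resize(a,(480,323));b=cv2.resize(b,(320,310));o[:323,:480]=a;o[:310,480:]=b;cv2.imwrite("pics/f7.png",o[:330,:,::-1])
```

```text
[ 0.40844975 -0.36359693  0.18619216] 0.062101715145779994 [0.08417181 0.36388491 0.61076627] 35.35
```

View pics/f7.png

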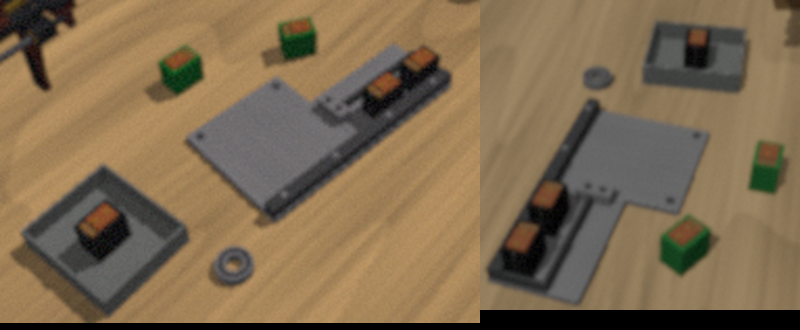

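Both views show two brushes upright in the run-out, clear of the gap, and one standing in the tray. Nothing else has moved and the arm is clear, so I'm handing in.

```bash
python3 -c "
from rig import bot
print(bot.close_job())"
```

```text
the job is handed in; nothing more can be done
None
```

I slid all three brushes along the fence and tried each in the gap, and handed the job in at about 35 s.

- **Thin, in the run-out:** the brush that waited nearest the fence and the middle one both passed with no rise in force. They stand in the run-out, centred at about y = 137 mm and 65 mm.
- **Too thick, in the scrap tray:** the brush that waited farthest from the fence stopped at the jaw. I backed it off, pressed it to the fence again and retried once. It stopped at the same place with about 15 N along the feed, and part of that was sliding friction. I then set it upright in the tray.

**Last checks:** the final scene and side pictures show two brushes standing past the jaw and one standing in the tray. In the pictures the green look-alikes and the bearing look unmoved. The spool and tin were outside the final crops, but I kept well away from them. The gripper was open and clear of everything.

**Disagreements:**
- The cameras disagreed by up to about 8 mm on brush positions.
- Two estimates of the fence position differed by 2 mm, so I found the fence by contact instead.
- I did not measure any brush's thickness separately; the gap test is the only evidence for thick or thin.

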